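# Set two slats to flatten on their press boards

### The arm

A 6-joint arm with a two-finger parallel gripper is mounted at the origin on a cart in front of the work surface, level with it; the furniture and walls round the work are solid. World frame = base frame: x ahead of the robot, y to its left, z up, the work surface at z = 0. Lengths are in m, angles in degrees, forces in N, time in s.
With the tool pointing down it reaches from about 0.325 to 0.9 m from the base axis. Payload 6.1 kg.
Tool frame: the origin (TCP) lies midway between the tips of the shut fingers; the grasp point (between the pads) lies 19 mm behind it (r.grasp_offset is the distance from the TCP to the grasp point, in m); z points along the fingers, y is the direction in which the jaws open and shut (so a half turn about z gives the same grasp; the last joint's range is limited). The gripper opens to 87 mm and grips with 3 to 60 N. Pads are 19 mm wide; open, the fingers measure 117 mm over their backs; the gripper's body (75 mm by 190 mm) begins 51 mm behind the grasp point.
Start: joints at [66.687, 12.628, 87.462, -0, 79.91, -7.225], TCP at [0.173, 0.601, 0.223] pointing down, gripper open.
Joint ranges: [-170.65, 170.65], [-52.31, 119.04], [5.05, 147.46], [-71.25, 251.25], [11.57, 151.72], [-153.62, 153.62]. Speed limits (degrees/s): [147.25, 147.25, 172.46, 180, 180, 180].

### API

Orientations are given as a 3x3 rotation matrix whose columns are the frame's x, y, z axes.
In Python, from bench import r, eoat, ik, sensors, optics gives the robot as it stands. The module is installed in compiled form; this text tells all that it offers. Calls block until the motion is done:
- r.movep(position, orientation): joint-space move of the TCP to a pose.
- r.servo_line(position, ori=None, feed=0.15, guard=None): straight line of the TCP; ori=None keeps the orientation; feed is the mean speed in m/s. With guard (N) it stops when the force on the tool has changed by that much, and returns True; else False.
- r.move_j(angles): joint-space move.
- eoat.grip(opening): opening from 0.0 (shut) to 1.0 (fully open); the grip force is fixed at half the most; returns when the fingers have stopped.
- r.hold(seconds).
- ik(position, orientation): joint angles nearest the present ones, or None.
- sensors.read_state(): the state.
- optics.get_image(name): name is "scene" or "top"; returns the picture (400x640x3 uint8, red, green, blue); there is no depth.
- optics.calibration(name): a dict with "fx", "fy", "cx", "cy" (pixels), "k1" (the pictures are not rectified: a ray, as slopes to the right and down, at radius r is drawn at 1 + k1 r^2 times it, then the intrinsics apply), "R" (3x3) and "t" (3): a world point X has camera coordinates R X + t. Camera axes: x right, y down, z forward; pixel columns grow to the right and rows downward; lengths in m; the calibration is good to about 2 mm. A picture is of the moment at which its call begins. calibration takes no time and is no camera call.
A pose or a line that the arm cannot do raises r.PlanningError and nothing moves.
- r.finish_job(): hands the job in, once; it reports no verdict.
The state is a dict: "time_s": time; "q": joint angles; "qvel": joint speeds; "joint_torque": joint torques, N m; "position": TCP position; "eef_rot": TCP orientation; "contact_force": force on the tool from outside, world axes, zero at the start; "torque": the same for the moment, N m; "finger_gap": opening from 0.0 (shut) to 1.0 (fully open).
Only numpy, scipy, OpenCV 4.12 (cv2) and the standard library are available. Lean on these libraries where they do the work, as an engineer would, in place of code of your own. Each camera call takes 0.05 s, during which the arm holds its last target.

### The job

Set the two slats to flatten: lay the white slat along the middle of the press board with blue ends, lay the brown sanding block lengthwise on the middle of that slat, and stand the tin upright on the middle of the block. Lay the red slat along the middle of the press board with yellow ends in the same way, and stand the tape measure lengthwise on the middle of it, on its base as it stands now. Leave both piles standing by themselves, and do not disturb the pliers, the black tape or the yellow screwdriver.

Things in the scene. Friction and masses are not known exactly. Their poses are not given: they have to be found in the camera images.
- blue_board: plywood press board with blue-painted ends, 300 x 90 mm, 18 mm thick, fixed to the bench. Origin at the centre of its underside; its y axis runs along its length, x across it, z up. Thin black lines mark the middle of its top
- yellow_board: plywood press board with yellow-painted ends, otherwise the same as the blue-ended one (300 x 90 x 18 mm, fixed, origin at the centre of its underside, y along its length)
- white_slat_mid (a point): centre (half-way up) of the loose white painted slat, 280 mm long (its y axis), 30 mm wide (x), 8 mm thick (z up); lies flat on the bench at the start
- red_slat_mid (a point): centre (half-way up) of the loose red painted slat, 200 mm long (its y axis), 30 mm wide (x), 8 mm thick (z up); lies flat on the bench at the start
- sanding_block_mid (a point): centre (half-way up) of the loose reddish-brown sanding block, 100 mm long (its y axis), 65 mm wide (x), 28 mm high (z up); lies flat on the bench at the start
- tape_measure_mid (a point): centre (half-way up) of the loose yellow pocket tape measure, 80 mm long (its y axis), about 38 mm wide (x), 66 mm high (z up), with its blade shut and fixed; stands on its base on the bench at the start
- tin_mid (a point): centre (half-way up) of the loose round closed tin with a blue and gold label, 57 mm in diameter, 72 mm high (z up); stands upright on the bench at the start
- red_pliers_mid (a point): centre (half-way up) of the pliers with red handles, lying on the bench, 181 x 48 x 15 mm, length along y; a bystander to be left alone
- black_tape_mid (a point): centre (half-way up) of the small roll of black tape lying flat, 62 mm across, 19 mm high; a bystander to be left alone
- yellow_screwdriver_mid (a point): centre (half-way up) of the screwdriver with a yellow handle, 190 x 26 x 33 mm, length along y; a bystander to be left alone
Things that resemble listed ones, but are neither listed nor needed, are in the scene too. There is more than one size of the part that bears sanding_block_mid; the job needs the larger.

How it is judged (in metres and radians):
At the end, for the whole second after the job is handed in: Each slat flat on its board (12 mm across, 15 mm along, 0.15 rad); the sanding block flat on the white slat, the tape measure on its base on the red one (12 mm, 20 mm, 0.2 rad); the tin upright on the block within 15 mm of its middle; all at rest (x of white_slat_mid in the frame of blue_board between -0.012 and 0.012 m and y of white_slat_mid in the frame of blue_board between -0.015 and 0.015 m and z of white_slat_mid in the frame of blue_board between 0.018 and 0.026 m and angle between the y axis of white_slat_mid and the y axis of blue_board, either way round below 0.15 rad and x of sanding_block_mid in the frame of white_slat_mid between -0.012 and 0.012 m and y of sanding_block_mid in the frame of white_slat_mid between -0.02 and 0.02 m and z of sanding_block_mid in the frame of white_slat_mid between 0.014 and 0.022 m and angle between the y axis of sanding_block_mid and the y axis of white_slat_mid, either way round below 0.2 rad and horizontal distance between tin_mid and sanding_block_mid below 0.015 m and z of tin_mid in the frame of sanding_block_mid between 0.046 and 0.054 m and angle between tin_mid's own z axis and vertical below 0.1 rad and z of tin_mid in the frame of blue_board above 0.08 m and x of red_slat_mid in the frame of yellow_board between -0.012 and 0.012 m and y of red_slat_mid in the frame of yellow_board between -0.015 and 0.015 m and z of red_slat_mid in the frame of yellow_board between 0.018 and 0.026 m and angle between the y axis of red_slat_mid and the y axis of yellow_board, either way round below 0.15 rad and x of tape_measure_mid in the frame of red_slat_mid between -0.012 and 0.012 m and y of tape_measure_mid in the frame of red_slat_mid between -0.02 and 0.02 m and z of tape_measure_mid in the frame of red_slat_mid between 0.033 and 0.041 m and angle between the y axis of tape_measure_mid and the y axis of red_slat_mid, either way round below 0.2 rad and linear speed of each of white_slat, sanding_block, tin, red_slat, tape_measure below 0.02 m/s); the robot touches nothing.
It fails at once if the red pliers is disturbed (moved more than 20 mm) (distance of red_pliers_mid from where it was at the start of the episode above 0.02 m).
It fails at once if the black tape is disturbed (moved more than 20 mm) (distance of black_tape_mid from where it was at the start of the episode above 0.02 m).
It fails at once if the yellow screwdriver is disturbed (moved more than 20 mm) (distance of yellow_screwdriver_mid from where it was at the start of the episode above 0.02 m).
It also fails if it takes over 131 s, if anything falls off the work surface, if the arm or the gripper's body presses on something with over 40 N, if the wrist force passes 120 N, or if a joint passes its speed limit or range.

## Working session

There is one attempt and no reset: what is moved stays moved. The work goes in short steps, each a Python script; the robot and the scene stay as the last script left them, time stands still between calls to the robot, and variables do not carry over. Pictures are saved under pics/ and viewed, and the job is handed in when it is done.

```bash
mkdir -p pics; ls; python3 - <<'E'
from bench import r,eoat,ik,sensors,optics
import cv2
for n in("scene","top"):
    im=optics.get_image(n); cv2.imwrite(f"pics/{n}0.png",im[:,:,::-1]); 
    c=optics.calibration(n); print(n,c)
    import numpy as np
    print(-np.array(c["R"]).T@np.array(c["t"]))
s=sensors.read_state(); print(s)
E
```

```text
pics
scene {'fx': 423.3363565882651, 'fy': 423.3363565882651, 'cx': 315.14992462571547, 'cy': 197.61566964454877, 'k1': -0.11121937607987085, 'R': array([[ 5.87630496e-01, -8.09129190e-01, -5.94753921e-04],
       [-6.06721412e-01, -4.40145181e-01, -6.61937571e-01],
       [ 5.35331233e-01,  3.89335553e-01, -7.49558736e-01]]), 't': array([-0.38298871,  0.40888843,  0.78832064])}
[ 0.05112455 -0.43683833  0.86132345]
top {'fx': 415.54295774579884, 'fy': 415.54295774579884, 'cx': 321.67834723935874, 'cy': 195.2405199670365, 'k1': -0.031166561042910247, 'R': array([[-0.00556289, -0.99990425, -0.01267069],
       [-0.98779683,  0.00746688, -0.15556884],
       [ 0.15564856,  0.01165065, -0.98774379]]), 't': array([0.01249337, 0.61779438, 1.1490597 ])}
[ 0.43147534 -0.00550812  1.23124443]
{'time_s': 0.1, 'q': array([ 6.66878328e+01,  1.26717506e+01,  8.75187242e+01, -6.65150767e-05,
        7.99113155e+01, -7.22552374e+00]), 'qvel': array([ 0.01109342,  0.06756617, -0.18221634, -0.00846589, -0.03303318,
       -0.04375553]), 'joint_torque': array([ 1.61400345e-03, -4.95942736e+01, -3.88518083e+01,  7.00865616e-02,
        5.14426944e-02, -5.11047256e-05]), 'position': array([0.17296699, 0.60000421, 0.22154004]), 'eef_rot': array([[-9.60843753e-01,  2.77089857e-01, -7.02013219e-04],
       [ 2.77090657e-01,  9.60842393e-01, -1.63199224e-03],
       [ 2.22315565e-04, -1.76261085e-03, -9.99998422e-01]]), 'contact_force': array([ 0.99502853,  0.20254059, -1.0691979 ]), 'torque': array([-0.02322539,  0.02260251, -0.02350027]), 'finger_gap': 0.99981654569815}
```

View pics/scene0.png

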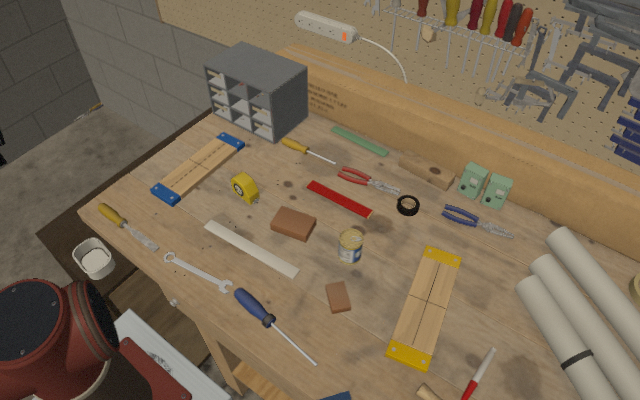

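View pics/top0.png

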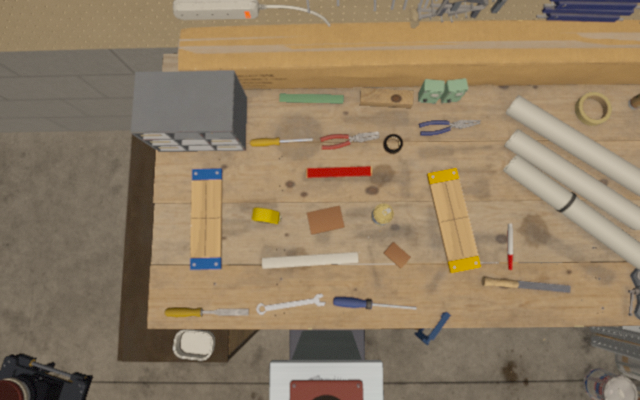

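Scene view: blue board at (198,168), yellow board at (425,307), white slat (250,248), red slat (340,198), tape measure (244,188), large block (293,222), small block (338,297), tin (350,245), pliers (368,182), black tape (408,206), yellow screwdriver (308,151). The top view agrees. Next I measure by colour segmentation on upsampled top views rectified to the relevant heights.

```bash
cat > h.py <<'E'
import numpy as np, cv2
from bench import r,eoat,ik,sensors,optics
def cal(n):
    c=optics.calibration(n)
    K=np.array([[c['fx'],0,c['cx']],[0,c['fy'],c['cy']],[0,0,1.]])
    return K,np.array([c['k1'],0,0,0,0.]),np.array(c['R']),np.array(c['t'])
def p2w(n,uv,z):
    K,D,R,t=cal(n); C=-R.T@t
    p=cv2.undistortPointsIter(np.array(uv,float).reshape(-1,1,2),K,D,None,None,(3,50,1e-10)).reshape(-1,2)
    d=np.c_[p,np.ones(len(p))]@R
    return (C+d*((z-C[2])/d[:,2])[:,None])
def w2p(n,X):
    K,D,R,t=cal(n)
    return cv2.projectPoints(np.array(X,float).reshape(-1,1,3),cv2.Rodrigues(R)[0],t,K,D)[0].reshape(-1,2)
def ortho(im,n,z,x0,x1,y0,y1,s=1000):
    # rows: x decreasing down ; cols: y decreasing to right
    xs=np.arange(x1,x0,-1/s); ys=np.arange(y1,y0,-1/s)
    Y,X=np.meshgrid(ys,xs)
    m=w2p(n,np.c_[X.ravel(),Y.ravel(),np.full(X.size,z)]).reshape(X.shape+(2,)).astype(np.float32)
    return cv2.remap(im,m[...,0],m[...,1],cv2.INTER_CUBIC)
E
python3 - <<'E'
from h import *
for n in("scene","top"):
    im=cv2.imread(f"pics/{n}0.png")
    cv2.imwrite(f"pics/o_{n}.png",ortho(im,n,0.008,0.2,0.75,-0.45,0.45,850))
E
```

```text
(no output)
```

View pics/o_top.png

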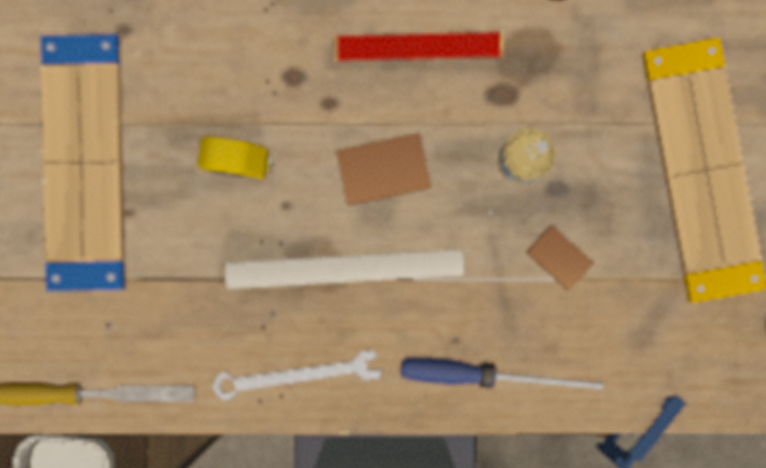

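View pics/o_scene.png

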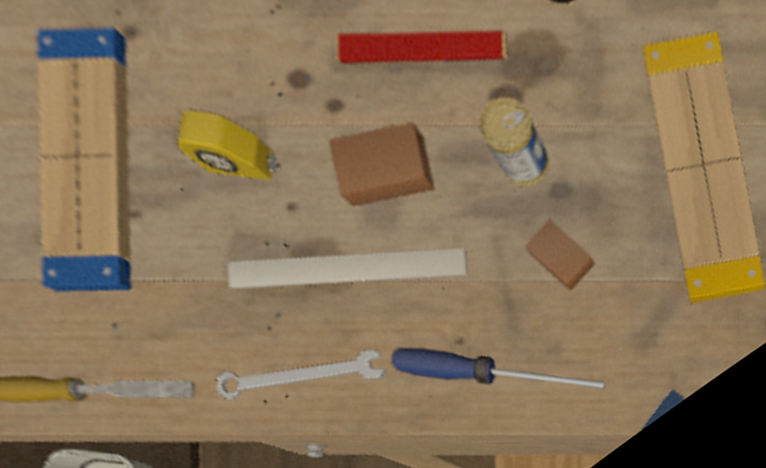

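The two rectified views agree within a few mm. Now I segment each object at its own top height.

```bash
cat >> h.py <<'E'
def seg(im,n,z,cx,cy,hw,f):
    s=2000
    o=ortho(im,n,z,cx-hw,cx+hw,cy-hw,cy+hw,s)
    m=f(cv2.cvtColor(o,cv2.COLOR_BGR2HSV).astype(int)).astype(np.uint8)
    m=cv2.morphologyEx(m,cv2.MORPH_OPEN,np.ones((9,9)));m=cv2.morphologyEx(m,cv2.MORPH_CLOSE,np.ones((15,15)))
    cs,_=cv2.findContours(m,cv2.RETR_EXTERNAL,cv2.CHAIN_APPROX_NONE)
    out=[]
    for c in sorted(cs,key=cv2.contourArea)[::-1][:2]:
        if cv2.contourArea(c)<400: continue
        (u,v),(w,h),a=cv2.minAreaRect(c)
        b=cv2.boxPoints(((u,v),(w,h),a)); e=[b[1]-b[0],b[2]-b[1]]; e=max(e,key=np.linalg.norm)
        th=np.degrees(np.arctan2(-e[0],-e[1]))%180 # world angle of long axis from x
        out.append((round(cx+hw-v/s,4),round(cy+hw-u/s,4),round(max(w,h)/s,4),round(min(w,h)/s,4),round(th,1)))
    return out
red=lambda h:((h[...,0]<6)|(h[...,0]>174))&(h[...,1]>180)
white=lambda h:(h[...,1]<50)&(h[...,2]>140)
brown=lambda h:((h[...,0]<13))&(h[...,1]>105)&(h[...,2]>70)
yel=lambda h:(abs(h[...,0]-26)<6)&(h[...,1]>180)
blue=lambda h:(abs(h[...,0]-108)<12)&(h[...,1]>150)
tinc=lambda h:(abs(h[...,0]-26)<7)&(h[...,1]>60)&(h[...,2]>90)
E
cat > meas.py <<'E'
from h import *
a={n:cv2.imread(f"pics/{n}0.png") for n in("scene","top")}
for n in a:
    print(n)
    for nm,z,cx,cy,hw,f in [("white",.008,.435,.045,.16,white),("red",.008,.695,-.045,.12,red),("block",.028,.55,0,.09,brown),("tape",.066,.565,.17,.075,yel),("tin",.072,.565,-.165,.06,tinc),
      ("blueF",.018,.695,.355,.06,blue),("blueN",.018,.43,.355,.06,blue),("yelF",.018,.68,-.355,.06,yel),("yelN",.018,.42,-.40,.06,yel)]:
        print(nm,seg(a[n],n,z,cx,cy,hw,f))
E
python3 meas.py
```

```text
scene
white [(0.4346, 0.0423, 0.2792, 0.0316, np.float32(93.2)), (0.3096, 0.099, 0.1948, 0.0341, np.float32(98.0))]
red [(0.695, -0.0441, 0.1902, 0.0322, np.float32(91.0))]
block []
tape [(0.5439, 0.1413, 0.1116, 0.0524, np.float32(69.0))]
tin [(0.5613, -0.1665, 0.0605, 0.056, np.float32(0.0))]
blueF [(0.6914, 0.3435, 0.0979, 0.0331, np.float32(86.8))]
blueN [(0.424, 0.3412, 0.092, 0.0362, np.float32(91.0))]
yelF [(0.6803, -0.3542, 0.0882, 0.0335, np.float32(100.5))]
yelN [(0.4174, -0.4028, 0.0889, 0.0403, np.float32(100.2))]
top
white [(0.4327, 0.0452, 0.2804, 0.0325, np.float32(93.1)), (0.3088, 0.1017, 0.198, 0.0348, np.float32(97.9))]
red [(0.696, -0.0424, 0.1869, 0.0277, np.float32(91.2))]
block []
tape [(0.5593, 0.1669, 0.0774, 0.0384, np.float32(81.6))]
tin [(0.5614, -0.1633, 0.0585, 0.0571, np.float32(22.9))]
blueF [(0.6908, 0.353, 0.0847, 0.0279, np.float32(91.6))]
blueN [(0.4259, 0.3475, 0.0859, 0.0273, np.float32(90.8))]
yelF [(0.6791, -0.3512, 0.0926, 0.0354, np.float32(100.5))]
yelN [(0.4187, -0.4, 0.0931, 0.0354, np.float32(100.3))]
```

```bash
python3 - <<'E'
from h import *
a={n:cv2.imread(f"pics/{n}0.png") for n in("scene","top")}
rows=[]
for n in a:
    o=[]
    for z,cx,cy in [(.018,.558,.35),(.018,.549,-.377),(.028,.55,0),(.008,.695,-.045)]:
        t=cv2.resize(ortho(a[n],n,z,cx-.1,cx+.1,cy-.1,cy+.1,1000),(0,0),fx=1,fy=1)
        cv2.line(t,(100,90),(100,110),(255,0,255),1);cv2.line(t,(90,100),(110,100),(255,0,255),1); o.append(t)
    rows.append(np.hstack(o))
    p=ortho(a[n],n,.028,.45,.65,-.1,.1,1000); print(cv2.cvtColor(p[95:105,70:80],cv2.COLOR_BGR2HSV).mean((0,1)),cv2.cvtColor(p[20:30,70:80],cv2.COLOR_BGR2HSV).mean((0,1)))
    print(n,seg(a[n],n,.028,.55,0,.09,lambda h:(h[...,0]<11)&(h[...,1]>120)&(h[...,1]<215)))
cv2.imwrite("pics/z.png",np.vstack(rows))
E
```

```text
[ 13.21 131.6  126.49] [ 17.48  81.9  142.92]
scene []
[ 13.26 136.38 147.67] [ 16.74  87.8  168.97]
top []
```

View pics/z.png

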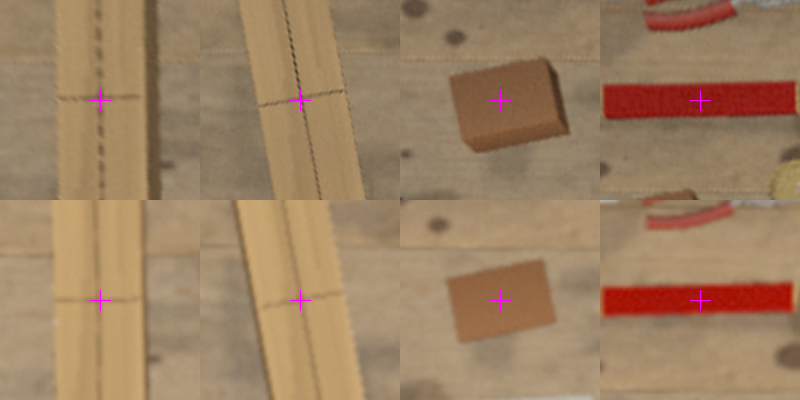

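```bash
python3 - <<'E'
from h import *
a={n:cv2.imread(f"pics/{n}0.png") for n in("scene","top")}
rows=[]
for n in a:
    o=[]
    for z,cx,cy in [(0,.56,.165),(.066,.56,.165),(0,.562,-.165),(.072,.562,-.165)]:
        t=ortho(a[n],n,z,cx-.06,cx+.06,cy-.06,cy+.06,1650)
        q=len(t)//2
        cv2.line(t,(q,q-10),(q,q+10),(255,0,255),1);cv2.line(t,(q-10,q),(q+10,q),(255,0,255),1); o.append(t[:198,:198])
    rows.append(np.hstack(o))
    print(n,seg(a[n],n,.028,.55,0,.09,lambda h:(h[...,0]<15.5)&(h[...,1]>112)))
cv2.imwrite("pics/z2.png",np.vstack(rows))
E
```

```text
scene [(0.5448, -0.0086, 0.1059, 0.0809, np.float32(102.3))]
top [(0.5494, -0.0009, 0.0986, 0.0657, np.float32(101.7))]
```

View pics/z2.png

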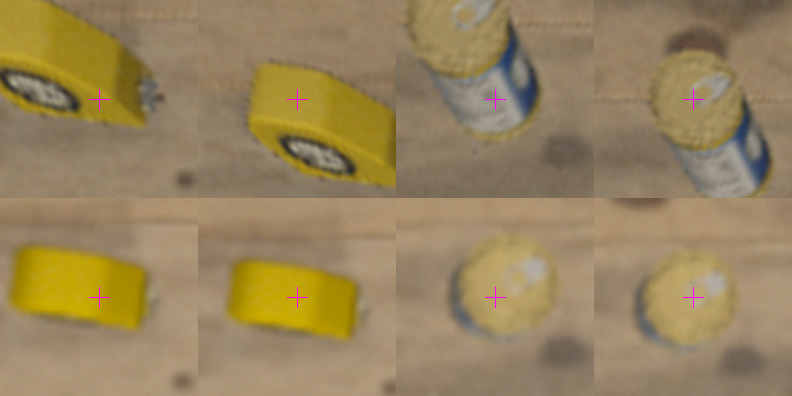

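Checks: block 99×66 mm, white slat 280×32 and tin 58 mm all match their listed sizes. The red slat and both boards agree between the views. I start with the white slat.

```bash
cat >> h.py <<'E'
def Rt(yang):
    a=np.radians(yang); y=np.array([np.cos(a),np.sin(a),0]); z=np.array([0,0,-1.])
    return np.c_[np.cross(y,z),y,z]
def best(x,y,yang):
    q1=np.degrees(np.arctan2(y,x)); return min((yang+k*180 for k in(-2,-1,0,1,2)),key=lambda v:abs(q1-v))
W=0.087
def st(tag=""):
    s=sensors.read_state(); print(tag,"t%.1f"%s['time_s'],np.round(s['position'],4),"gap mm %.1f"%(s['finger_gap']*87),"F",np.round(s['contact_force'],1)); return s
def pick(x,y,th,z,opening,zh=.2,lift=.2):
    R=Rt(best(x,y,th+90))
    eoat.grip(min(1,opening/W))
    r.movep([x,y,zh],R); r.servo_line([x,y,z+.04],feed=.3); st("above")
    print("guard",r.servo_line([x,y,z],feed=.06,guard=15)); st("down")
    eoat.grip(0.0); st("gripped")
    r.servo_line([x,y,lift],feed=.2); st("lifted")
def place(x,y,th,z,opening,zh=.2,up=.2):
    R=Rt(best(x,y,th+90))
    r.movep([x,y,zh],R); r.servo_line([x,y,z+.03],feed=.2); st("above")
    print("guard",r.servo_line([x,y,z],feed=.04,guard=12)); s=st("down")
    r.hold(.2); eoat.grip(min(1,opening/W)); r.hold(.2); st("open")
    r.servo_line([x,y,up],feed=.15)
def snap(tag):
    for n in("scene","top"): cv2.imwrite(f"pics/{n}_{tag}.png",optics.get_image(n)[:,:,::-1])
E
python3 - <<'E'
from h import *
pick(.4337,.0437,93.1,.0035,.055)
snap("w1")
E
```

```text
above t3.8 [0.4345 0.044  0.0443] gap mm 54.8 F [-0.8 -0.4  0.7]
guard False
down t4.6 [0.4338 0.0437 0.0035] gap mm 55.2 F [-0.1  0.3  0. ]
gripped t5.2 [0.434  0.0437 0.0037] gap mm 29.3 F [0.  0.2 1.1]
lifted t6.3 [0.4328 0.0438 0.1986] gap mm 29.5 F [-0.1 -0.6 -1.3]
```

View pics/scene_w1.png

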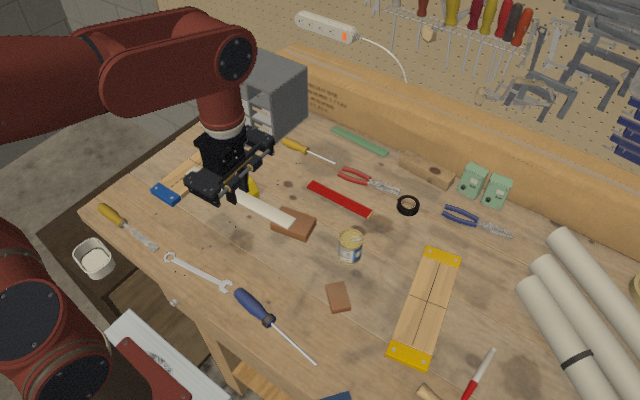

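The white slat is held level (gap 29.4 mm, visible around (265,208)). I place it, then pick and place the red slat.

```bash
python3 - <<'E'
from h import *
place(.560,.351,1.0,.0225,.05)
pick(.6953,-.0435,91.1,.0035,.045)
E
```

```text
above t8.6 [0.5613 0.3512 0.0542] gap mm 29.2 F [-0.4  0.4 -0.3]
guard False
down t9.5 [0.5601 0.351  0.0224] gap mm 29.3 F [-0.3 -0.4 -0.5]
open t10.6 [0.56   0.351  0.0225] gap mm 49.9 F [-0.4  0.   0.7]
above t14.6 [ 0.6963 -0.0429  0.0449] gap mm 44.8 F [-0.1 -0.1  0.8]
guard False
down t15.4 [ 0.6955 -0.0436  0.0036] gap mm 44.8 F [-0.9  0.1 -0.2]
gripped t15.8 [ 0.6958 -0.0436  0.0041] gap mm 29.2 F [0.3 0.3 2. ]
lifted t16.9 [ 0.6943 -0.0433  0.198 ] gap mm 29.1 F [ 0.2  0.4 -1. ]
```

```bash
python3 - <<'E'
from h import *
place(.550,-.377,10.4,.0225,.05)
r.movep([.42,0,.3],Rt(0))
snap("w2")
a={n:cv2.imread(f"pics/{n}_w2.png") for n in("scene","top")}
rows=[]
for n in a:
    print(n,seg(a[n],n,.026,.56,.351,.16,white),seg(a[n],n,.026,.55,-.377,.12,red))
    rows.append(np.hstack([ortho(a[n],n,.026,x-.17,x+.17,y-.1,y+.1,850) for x,y in((.56,.351),(.55,-.377))]))
cv2.imwrite("pics/z3.png",np.hstack(rows))
E
```

```text
above t19.2 [ 0.5511 -0.3775  0.054 ] gap mm 29.3 F [0.1 1.  0.4]
guard False
down t20.1 [ 0.55   -0.377   0.0222] gap mm 28.8 F [-0.2  0.5 -0.7]
open t21.2 [ 0.55   -0.377   0.0225] gap mm 50.3 F [-0.2  0.4  0.4]
scene [(0.475, 0.3455, 0.115, 0.032, np.float32(0.0))] [(0.5786, -0.3723, 0.0711, 0.0275, np.float32(10.5))]
top [(0.5569, 0.351, 0.2823, 0.0343, np.float32(1.0))] [(0.5493, -0.3754, 0.1871, 0.0266, np.float32(10.3))]
```

View pics/z3.png

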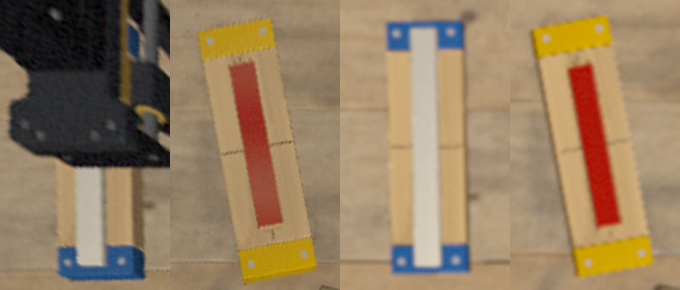

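Both slats lie flat and centred: the white slat measures (0.557, 0.351) at 1.0° and the red one (0.549, -0.375) at 10.3°. Next come the block, the tape measure and the tin.

```bash
python3 - <<'E'
from h import *
pick(.5494,-.001,101.7,.008,.086)
place(.5585,.351,1.0,.035,.080)
pick(.563,.170,82.3,.018,.070)
E
```

```text
above t26.4 [ 0.5508 -0.0012  0.0504] gap mm 86.2 F [0.3 0.2 0.2]
guard False
down t27.2 [ 0.5495 -0.001   0.008 ] gap mm 86.3 F [-0.6  0.3  0.1]
gripped t27.7 [ 0.5498 -0.0011  0.0083] gap mm 64.8 F [-0.6 -0.1  1.9]
lifted t28.8 [ 0.5484 -0.0009  0.1984] gap mm 64.8 F [-0.1  0.4 -0.9]
above t31.0 [0.5597 0.351  0.0665] gap mm 64.8 F [-0.2 -0.9 -0.4]
guard False
down t31.9 [0.5585 0.351  0.0348] gap mm 65.2 F [ 0.2  0.3 -1.3]
open t32.9 [0.5585 0.351  0.035 ] gap mm 79.9 F [ 0.6 -0.6 -0.4]
above t36.6 [0.5637 0.1705 0.0588] gap mm 70.1 F [-0.   0.4  0.7]
guard False
down t37.4 [0.5631 0.17   0.018 ] gap mm 70.3 F [0.5 0.1 0.4]
gripped t38.1 [0.5632 0.17   0.0182] gap mm 37.7 F [-0.4  0.  -0. ]
lifted t39.1 [0.5619 0.1698 0.1982] gap mm 37.9 F [-0.6 -1.  -2.9]
```

```bash
python3 - <<'E'
from h import *
snap("w3")
place(.5495,-.3765,10.4,.045,.060)
r.movep([.42,0,.3],Rt(0))
snap("w4")
E
```

```text
above t42.0 [ 0.5505 -0.3769  0.0764] gap mm 38.2 F [-0.2 -0.5 -2.6]
guard False
down t42.9 [ 0.5496 -0.3766  0.045 ] gap mm 37.6 F [-0.3 -0.6 -2.4]
open t44.0 [ 0.5495 -0.3765  0.045 ] gap mm 60.1 F [ 0.1 -0.5 -0.3]
```

View pics/scene_w3.png

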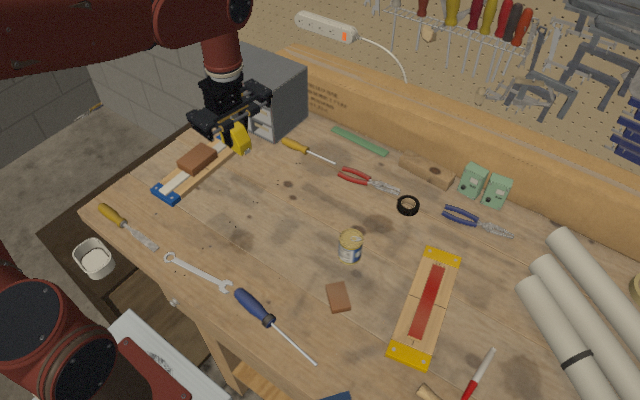

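View pics/scene_w4.png

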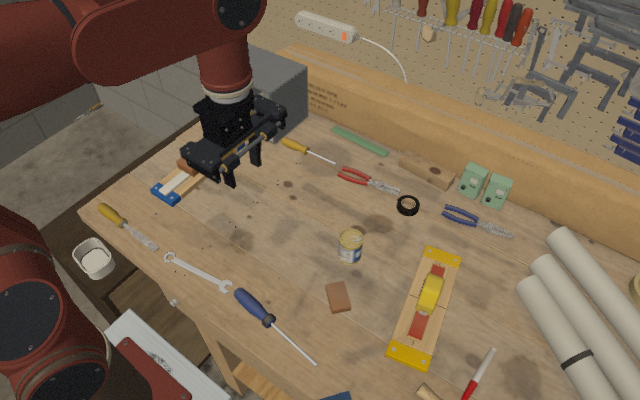

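View pics/top_w4.png

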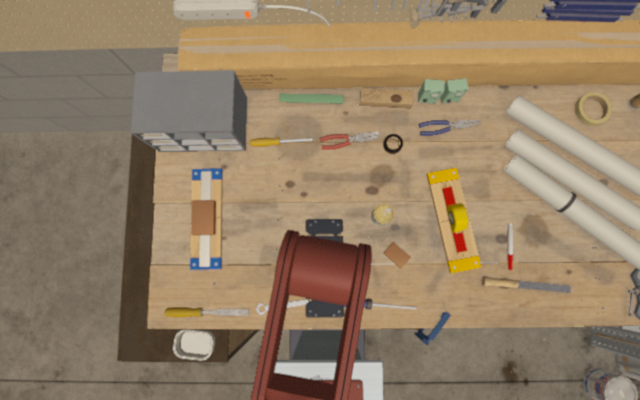

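Scene and top views show the block centred on the white slat (top 203,217) and the tape measure standing upright on the red slat (top 457,218). I measure the block and then place the tin.

```bash
python3 - <<'E'
from h import *
im=cv2.imread("pics/top_w4.png")
print(seg(im,"top",.054,.5585,.351,.08,lambda h:(h[...,0]<15.5)&(h[...,1]>112)))
print(seg(im,"top",.092,.5495,-.3765,.08,lambda h:(abs(h[...,0]-26)<6)&(h[...,1]>180)))
im=cv2.imread("pics/scene_w3.png")
print(seg(im,"scene",.054,.5585,.351,.08,lambda h:(h[...,0]<15.5)&(h[...,1]>112)))
pick(.5618,-.165,90,.03,.082,zh=.25,lift=.25)
snap("w5")
E
```

```text
[(0.5565, 0.3489, 0.0987, 0.0701, np.float32(0.8))]
[(0.5464, -0.3665, 0.0744, 0.0511, np.float32(10.8))]
[(0.5515, 0.336, 0.1128, 0.0865, np.float32(1.4))]
above t49.1 [ 0.5632 -0.1649  0.0723] gap mm 82.1 F [ 0.8 -0.5  0.7]
guard False
down t49.9 [ 0.5619 -0.1651  0.03  ] gap mm 81.9 F [-0.5  0.1  0.8]
gripped t50.5 [ 0.5622 -0.1651  0.0304] gap mm 56.6 F [ 1.2 -0.2  0.5]
lifted t51.8 [ 0.5609 -0.1646  0.2482] gap mm 56.8 F [ 0.1  0.5 -2.2]
```

View pics/scene_w5.png

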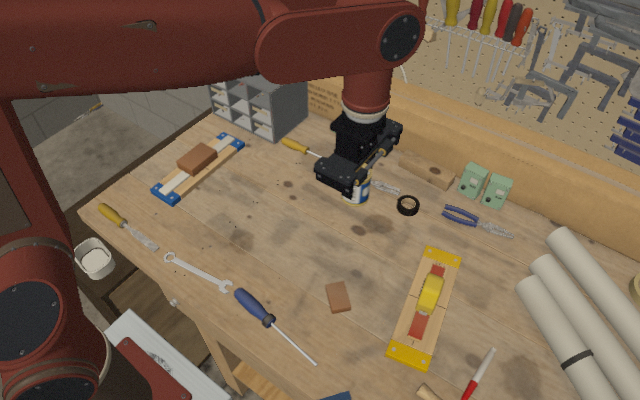

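The tin is held upright (gap 56.7 mm) at around (356,188). I place it.

```bash
python3 - <<'E'
from h import *
place(.5578,.3508,1.0,.0848,.075,zh=.25,up=.28)
r.movep([.42,-.05,.35],Rt(0))
r.hold(.3); snap("w6")
r.move_j([-60,12,87,0,80,0]) if False else None
st()
E
```

```text
above t54.5 [0.5589 0.351  0.1164] gap mm 56.7 F [-0.2  0.6 -0.8]
guard False
down t55.5 [0.5579 0.3509 0.0846] gap mm 56.8 F [-0.5 -0.  -1.9]
open t56.5 [0.5578 0.3508 0.0848] gap mm 75.2 F [-0.4 -0.2 -0.2]
 t59.9 [ 0.4201 -0.0497  0.3499] gap mm 74.5 F [-0.6  1.4  0. ]
```

View pics/scene_w6.png

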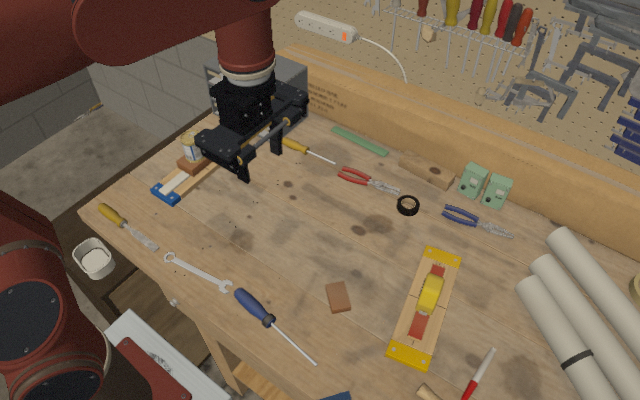

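View pics/top_w6.png

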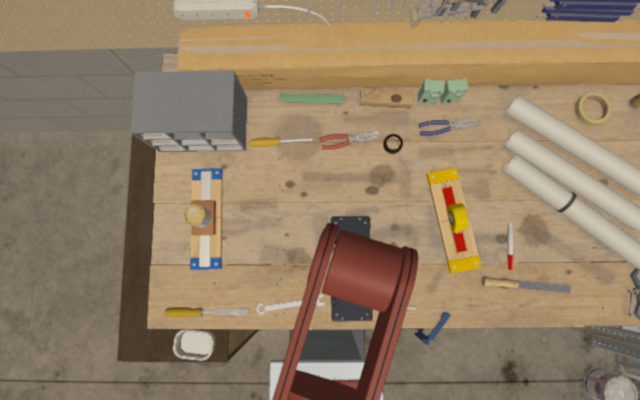

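Both piles stand. I clear the view and verify by overlaying predicted models.

```bash
python3 - <<'E'
from h import *
r.movep([.36,-.2,.42],Rt(-30)); r.hold(.3); snap("w7")
def box(c,th,l,w,z0,z1):
    a=np.radians(th);u=np.array([np.cos(a),np.sin(a)]);v=np.array([-u[1],u[0]])
    return [[*(np.array(c)+s*u*l/2+t*v*w/2),z] for z in(z0,z1) for s,t in((1,1),(1,-1),(-1,-1),(-1,1))]
def cyl(c,d,z0,z1): return [[[c[0]+d/2*np.cos(k),c[1]+d/2*np.sin(k),z] for k in np.linspace(0,2*np.pi,40)] for z in(z0,z1)]
out=[]
for n in("scene","top"):
    im=cv2.imread(f"pics/{n}_w7.png"); S=4
    im=cv2.resize(im,None,fx=S,fy=S,interpolation=cv2.INTER_CUBIC)
    def dr(X,col): cv2.polylines(im,[np.int32(w2p(n,X)*S+S/2)],True,col,1)
    B=(.560,.351);Y=(.550,-.3775)
    for c,th,l,w,z0,z1,col in [(B,1,.3,.09,0,.018,(255,0,0)),(B,1,.28,.03,.018,.026,(0,255,0)),(B,1,.1,.065,.026,.054,(0,0,255)),
       (Y,10.4,.3,.09,0,.018,(255,0,0)),(Y,10.4,.2,.03,.018,.026,(0,255,0)),(Y,10.4,.08,.038,.026,.092,(255,0,255))]:
        b=box(c,th,l,w,z0,z1); dr(b[:4],col);dr(b[4:],col)
    for q in cyl(B,.057,.054,.126): dr(q,(0,255,255))
    for c in ([*B,.06],[*Y,.05]):
        u,v=np.int32(w2p(n,[c])[0]*S); o=im[max(0,v-200):v+200,max(0,u-170):u+170]; o=cv2.resize(o,(340,400))
        out.append(o)
cv2.imwrite("pics/z4.png",cv2.resize(np.hstack(out[:2]),None,fx=1.15,fy=1.15)); cv2.imwrite("pics/z5.png",cv2.resize(np.hstack(out[2:]),None,fx=1.15,fy=1.15))
a=cv2.imread("pics/top0.png").astype(int);b=cv2.imread("pics/top_w7.png").astype(int)
print("bystander diff",np.abs(a-b)[125:158,245:407].max(), np.abs(a-b)[125:158,245:407].mean())
E
```

```text
bystander diff 20 7.007669285447063
```

View pics/z4.png

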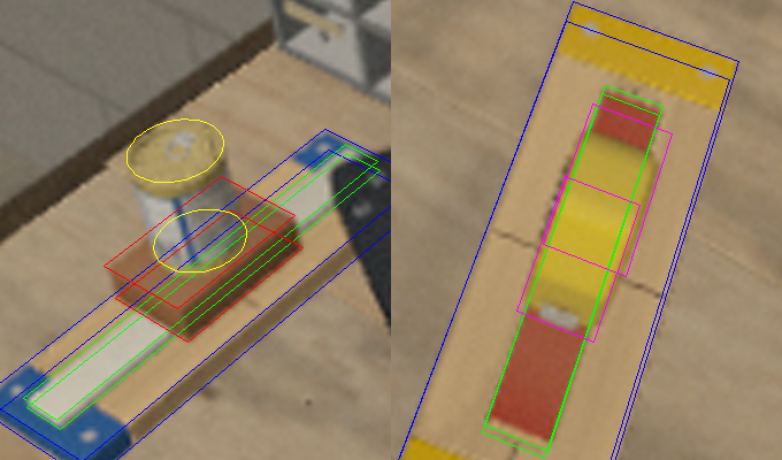

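View pics/z5.png

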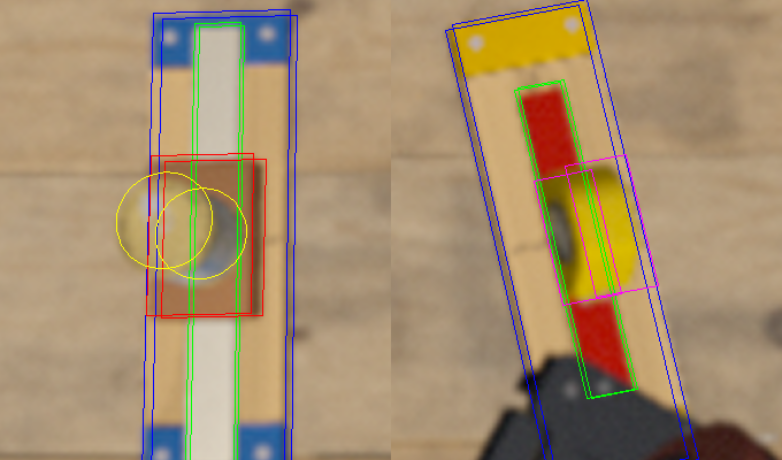

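The overlays match within about 3 mm in both views. The bystander region of the top view is unchanged apart from a slight brightness shift, so I hand in.

```bash
python3 - <<'E'
from h import *
st(); r.finish_job()
E
```

```text
t61.1 [ 0.3603 -0.1994  0.4197] gap mm 74.9 F [-0.3  0.3  0.7]
the job is handed in; nothing more can be done
```

Both piles are built and stand on their own, and I handed the job in at 61 s with the arm clear; it reported no verdict. The white slat, larger sanding block and tin are stacked on the blue-ended board. The red slat and upright tape measure are on the yellow-ended board.

- **Last checks:** in both camera views, everything sat within about 3–4 mm of its target outline, and the tin and tape measure stood upright. The finger gap while holding each part matched its width or diameter, within about 1 mm.
- **Bystanders:** the part of the top view with the pliers, black tape and screwdriver was unchanged apart from a slight overall brightness shift.
- **Weaker checks:**
  - Scene-view colour measurements of the block and tape measure were biased by their visible sides. I relied on the top view and the overlays for those two.
  - In the last pictures the gripper hid the far edge of the blue board in the scene view and the near end of the yellow board in the top view. Each part was clear in the other view.

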